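# Tare the glaze scale through its shuttered key well

### The arm

A 6-joint arm with a two-finger parallel gripper is mounted at the origin on a cart in front of the work surface, level with it; the furniture and walls round the work are solid. World frame = base frame: x ahead of the robot, y to its left, z up, the work surface at z = 0. Lengths are in m, angles in degrees, forces in N, time in s.
With the tool pointing down it reaches from about 0.25 to 0.725 m from the base axis. Payload 9.7 kg.
Tool frame: the origin (TCP) lies at the very end of the fingers, on their centre line; the grasp point (between the pads) lies 19 mm behind it (bot.pinch_z is the distance from the TCP to the grasp point, in m); x points along the fingers, z is the direction in which the jaws open and shut, and the axes are right-handed (so a half turn about x gives the same grasp; the last joint's range is limited). The gripper opens to 85 mm and grips with 20 to 120 N. Pads are 22 mm wide; open, the fingers measure 114 mm over their backs; the gripper's body (76 mm by 85 mm) begins 54 mm behind the grasp point. The pads swing forward as they close: fully open they stand 13 mm farther back than shut.
Start: joints at [70.13, 4.979, 10.078, 95.1, 0, 90], TCP at [0.187, 0.517, 0.231] pointing down, gripper open.
Joint ranges: [-179.16, 179.16], [-48.56, 103.87], [-65.8, 70.77], [-126.05, 130.52], [-82.76, 87.17], [-180, 180]. Speed limits (degrees/s): [127.2, 127.2, 147.25, 180, 180, 180].

### API

Orientations are given as [roll, pitch, yaw] about the fixed x, y, z axes, in that order (R = Rz(yaw) Ry(pitch) Rx(roll)).
In Python, from workcell import bot gives the robot as it stands.
- The arm moves only by the tool play_rows, never from a script. Its argument "rows" is a list of rows, each a list of 3 entries, a list of its own where there are three numbers: the shift along the tool's x, y, z in cm, then the turn about the tool's x in degrees, then the finger opening in cm, from 0 to 8.54. A call has 1 to 12 rows; each row is the pose to reach, as a shift and turn from the pose commanded when the call began, along the tool's axes at that moment; what a row does not reach only later rows make up. A row lasts 1/12 s, in which the tool goes at most 41.7 mm and 7.16 degrees, less where a joint would pass 70% of its speed; a pose out of reach is approached as far as the arm can. A call with a gripper value outside its range is refused whole. The fingers move at their own pace and stop on an object; "squeeze" is the grip in N (left out, the last holds). Time passes only in rows, so rows that repeat a pose let the fingers close. It gives the time, the measured TCP pose, the force and the opening at its end, in the units of the state.
- bot.get_obs(): the state, without advancing time (a new reading comes with each control period).
- bot.camera(name): name is "scene" or "top" or "wrist"; returns (picture, depth): 420x560x3 uint8, blue, green, red; 420x560 float32, m along the optical axis (not along the pixel's ray), 0 where there is no reading.
- bot.camera_model(name): a dict with "fx", "fy", "cx", "cy" (pixels), "k1" (the pictures are not rectified: a ray, as slopes to the right and down, at radius r is drawn at 1 + k1 r^2 times it, then the intrinsics apply), "origin" and "attitude" of the camera in the world; the wrist camera has in their place "mount" (4x4, takes a point from camera to tool coordinates, whose origin is the TCP and whose axes are the tool frame's). Camera axes: x right, y down, z forward; pixel columns grow to the right and rows downward; lengths in m; the calibration is good to about 2 mm. A picture is of the moment at which its call begins: read the wrist's pose just before it. camera_model takes no time and is no camera call.
- bot.job_done(): hands the job in, once; it reports no verdict.
The state is a dict: "time": time; "q": joint angles; "qd": joint speeds; "joint_efforts": joint torques, N m; "ee_pos": TCP position; "tcp_rot": TCP orientation; "wrist_force": force on the tool from outside, world axes, zero at the start; "torque": the same for the moment, N m; "opening": finger opening in m.
Only numpy, scipy, OpenCV 4.12 (cv2) and the standard library are available. Lean on these libraries where they do the work, as an engineer would, in place of code of your own. Each camera call takes 0.05 s, during which the arm holds its last target.

### The job

Tare the bench scale with the dish standing on its pan: with the fingertips, push the sliding shutter clear of the round well, reach into that well and press the sunken tare key fully down, keep it down for a good second, then let it spring back and push the shutter fully home over the round well again. Do not press the power key in the square well, and do not pick up or shift the dish, the bowl or the bottle: nothing is to be grasped.

Things in the scene. Friction and masses are not known exactly. Their poses are not given: they have to be found in the camera images.
- scale: Grey bench scale, 240 mm deep (x), 200 mm wide (y), fixed to the bench; origin: centre of its underside; x from its front edge (robot side) to its rear, y to its left, z up. The front 95 mm is a flat deck 50 mm above the bench with two wells. The rear carries a steel pan, 105 x 175 mm, centre 63 mm behind the origin, top 60 mm above the bench.
- deck (a point): Point on the deck, 50 mm above the bench, half-way between the wells (78 mm before the scale's origin); axes as the scale. Wells are 26 mm deep: round, 48 mm diameter, centred 48 mm right (-y) of this point; square, 44 mm side, 48 mm left (+y). Two rails along y, 8 mm high, stand 30 mm before and behind this point.
- shutter (a joint): Aluminium shutter, 58 mm (x) by 56 mm (y), top 5 mm above the deck, sliding in the rails. 0 m = home at its right-hand stop, covering the round well; grows to the scale's left (+y) up to 0.096 m, the left-hand stop, over the square well. The round well is clear from 0.052 m on. Friction 1.5 N, stays where left. Starts within 8 mm of home.
- fin (a point): Middle of the upright fin on the shutter, moves with it: the fin is 38 mm long (scale's x), 8 mm thick (y) and rises 19 mm over the shutter's upper face (24 mm over the deck); this point is 14 mm above the deck. Push the fin sideways along the scale's y.
- tare (a joint): Travel of the tare key in the round well: 0 m up, 0.005 m fully down; it springs back; 1.4 N to start, 5 N fully down.
- tare_top (a point): Centre of the upper face of the tare key, a white round cap of 28 mm diameter in the middle of the round well; at rest 16 mm below the deck. Pressed down vertically.
- power (a joint): Travel of the power key in the square well: 0 m up, 0.005 m down; not to be pressed.
- power_top (a point): Centre of the upper face of the power key, a white square cap of 26 mm side in the middle of the square well, 16 mm below the deck.
- pan_dish: White round dish, 65 mm across, 26 mm high, loose on the pan; origin at the centre of its underside. Stays there.
- bowl: Patterned porcelain bowl, 110 mm across, 56 mm high, loose on the bench beside the scale; origin at the centre of its underside. Bystander.
- bottle: Small brown bottle with a black cap, 40 mm across, 74 mm high, loose on the bench beside the scale; origin at the centre of its underside. Bystander.
There are look-alikes about, which are no part of the job. Of the things shaped like the pan_dish, the white one is meant.

How it is judged:
By the outcome, as a careful person would: the job done as asked, in the order asked, and still so for the second after the job is handed in, with the robot touching nothing.
It also fails if it takes over 51 s, if anything falls off the work surface, if the arm or the gripper's body presses on something with over 40 N, if the wrist force passes 120 N, or if a joint passes its speed limit or range.

## Working session

There is one attempt and no reset: what is moved stays moved. The work goes in short steps, Python scripts to look and compute and a tool call to move; the robot and the scene stay as the last step left them, time stands still between calls to the robot, and variables do not carry over. Pictures are saved under pics/ and viewed, and the job is handed in when it is done.

Besides the shell and the picture viewer there is one more tool, called after "Request:" as name(argument=value, ...), one argument or row to a line, values as JSON. play_rows: Moves the arm, as the interface text tells. Its arguments: {"type":"object","properties":{"rows":{"type":"array"},"squeeze":{"type":"number"}},"required":["rows"]}

```bash
mkdir -p pics; cat > h.py <<'E'
import numpy as np,cv2
from workcell import bot
from scipy.spatial.transform import Rotation as R
E
python3 - <<'E'
from h import *
o=bot.get_obs();print({k:np.round(v,3).tolist() if not isinstance(v,float) else v for k,v in o.items()})
for n in("scene","top"):
    p,d=bot.camera(n);cv2.imwrite(f"pics/{n}0.png",p);np.save(f"{n}0.npy",d);print(bot.camera_model(n))
print(bot.camera_model("wrist"))
E
```

```text
{'time': 0.0, 'q': [70.131, 5.013, 10.034, 95.101, -0.0, 90.002], 'qd': [0.074, 0.041, -0.055, -0.007, 0.002, 0.096], 'joint_efforts': [-0.001, -52.039, 46.48, 0.017, 0.0, -0.0], 'ee_pos': [0.187, 0.517, 0.231], 'tcp_rot': [-179.674, 89.92, -109.544], 'wrist_force': [-0.772, -0.506, 0.294], 'torque': [0.055, -0.019, -0.022], 'opening': 0.08499069890589606}
{'fx': 519.8588733789433, 'fy': 519.8588733789433, 'cx': 276.5865734565854, 'cy': 205.75897529202885, 'k1': -0.1585359249641461, 'origin': array([ 0.03077827, -0.48772199,  0.91880087]), 'attitude': array([-141.0177932 ,    0.35767176,  -58.04785577])}
{'fx': 400.27016760721534, 'fy': 400.27016760721534, 'cx': 281.8523893235534, 'cy': 212.236871116969, 'k1': -0.002800807140262188, 'origin': array([ 0.53948046, -0.113893  ,  0.95525013]), 'attitude': array([-175.64442018,   -2.02866608,  -90.49959855])}
{'fx': 328.40314779297285, 'fy': 328.40314779297285, 'cx': 280.80244682121776, 'cy': 202.65878148494758, 'k1': -0.006389173426604607, 'mount': array([[ 6.29990703e-04, -3.23433313e-01,  9.46250757e-01,
        -1.42753772e-01],
       [-2.48926517e-04, -9.46250966e-01, -3.23433219e-01,
         8.37895784e-02],
       [ 9.99999771e-01, -3.17869844e-05, -6.76640439e-04,
         9.21713574e-05],
       [ 0.00000000e+00,  0.00000000e+00,  0.00000000e+00,
         1.00000000e+00]])}
```

View pics/scene0.png

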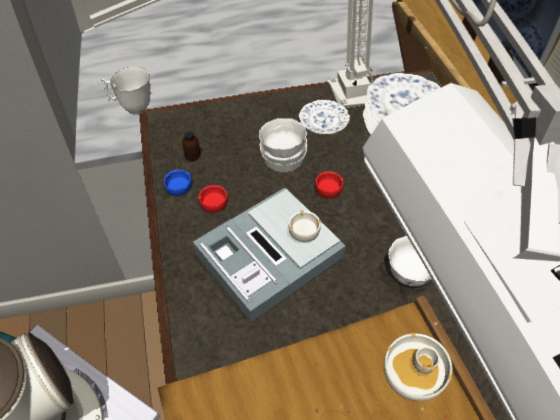

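View pics/top0.png

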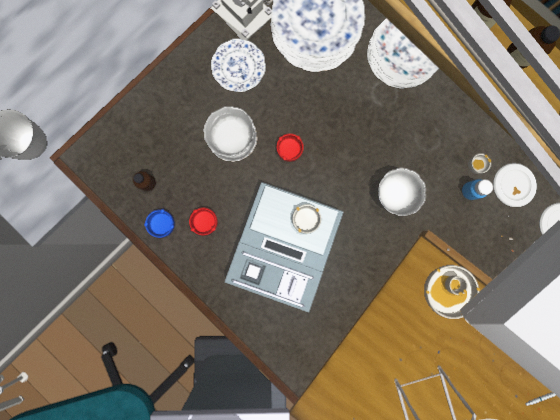

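The top view shows the scale at about (285,248). The shutter with its fin is at (292,286), the open square well at (254,271) and the white dish on the pan at (306,218). Next I'll enlarge the crops and deproject.

```bash
cat >> h.py <<'E'
def pose(n,obs=None):
    m=bot.camera_model(n)
    if n=="wrist":
        T=np.eye(4);T[:3,:3]=R.from_euler('xyz',obs['tcp_rot'],degrees=True).as_matrix();T[:3,3]=obs['ee_pos']
        T=T@m['mount'];return m,T[:3,:3],T[:3,3]
    return m,R.from_euler('xyz',m['attitude'],degrees=True).as_matrix(),m['origin']
def ray(n,u,v,obs=None):
    m,A,o=pose(n,obs)
    K=np.array([[m['fx'],0,m['cx']],[0,m['fy'],m['cy']],[0,0,1]])
    x=cv2.undistortPoints(np.array([[[u,v]]],float),K,np.array([m['k1'],0,0,0,0]))[0,0]
    return A@np.array([x[0],x[1],1]),o
def atz(n,u,v,z,obs=None):
    d,o=ray(n,u,v,obs);return o+d*(z-o[2])/d[2]
def atd(n,u,v,dep,obs=None):
    d,o=ray(n,u,v,obs);return o+d*dep
def proj(n,P,obs=None):
    m,A,o=pose(n,obs);c=(np.atleast_2d(P)-o)@A;s=c[:,:2]/c[:,2:];s=s*(1+m['k1']*(s**2).sum(1,keepdims=True))
    return s*[m['fx'],m['fy']]+[m['cx'],m['cy']]
def crop(p,u,v,w,h,s,name):
    c=cv2.resize(p[v:v+h,u:u+w],None,fx=s,fy=s,interpolation=cv2.INTER_CUBIC);cv2.imwrite(name,c)
E
python3 - <<'E'
from h import *
crop(cv2.imread("pics/top0.png"),215,175,140,145,4,"pics/tc.png")
crop(cv2.imread("pics/scene0.png"),185,180,170,140,4,"pics/sc.png")
d=np.load("top0.npy")
for u,v in[(262,184),(342,212),(310,310),(226,281),(254,271),(292,286),(240,255),(275,215)]:
    print(u,v,atd("top",u,v,d[v,u]).round(3))
E
```

```text
262 184 [ 0.673 -0.102  0.052]
342 212 [ 0.608 -0.284  0.05 ]
310 310 [ 0.38  -0.213 -0.   ]
226 281 [ 0.455 -0.02   0.048]
254 271 [ 0.475 -0.082  0.034]
292 286 [ 0.445 -0.166  0.074]
240 255 [ 0.513 -0.052  0.051]
275 215 [ 0.601 -0.131  0.059]
```

View pics/tc.png

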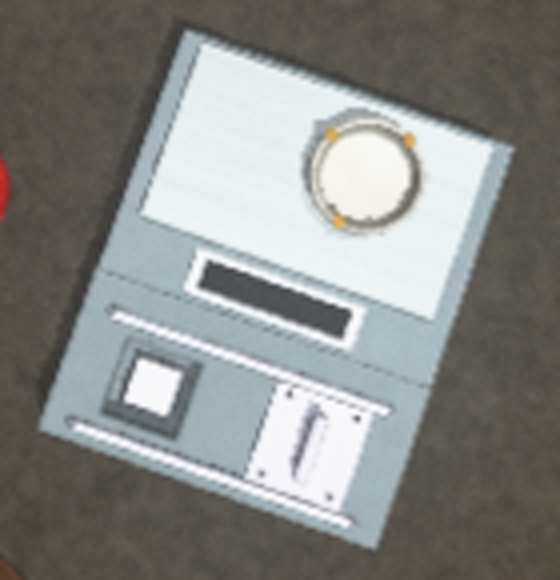

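View pics/sc.png

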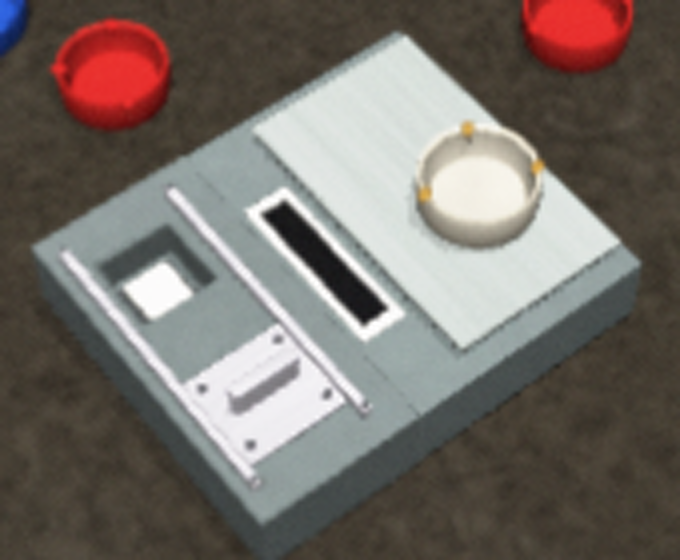

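```bash
python3 - <<'E'
from h import *
L=np.array([[-.12,.1],[-.12,-.1],[.12,-.1],[.12,.1]])
def fit(W):
    W=W[:,:2];c=W.mean(0);X=L[:,0]+1j*L[:,1];Y=(W-c)@[1,1j];a=np.angle((Y*X.conj()).sum())
    res=abs(Y-X*np.exp(1j*a));return c.round(4),np.degrees(a).round(2),res.round(4),[np.linalg.norm(W[i]-W[(i+1)%4]).round(4) for i in range(4)]
T=np.array([(40,430),(377,548),(513,147),(185,30)])/4+[215,175]
S=np.array([(35,247),(262,522),(640,263),(403,33)])/4+[185,180]
for n,P in(("top",T),("scene",S)):print(n,*fit(np.array([atz(n,*p,.05) for p in P])))
E
```

```text
top [ 0.5303 -0.1528] -19.93 [0.0006 0.001  0.0011 0.0009] [np.float64(0.1992), np.float64(0.2382), np.float64(0.1986), np.float64(0.2389)]
scene [ 0.5319 -0.1514] -20.54 [0.0012 0.002  0.0027 0.0029] [np.float64(0.1979), np.float64(0.2371), np.float64(0.195), np.float64(0.2381)]
```

```bash
cat >> h.py <<'E'
C=np.array([.531,-.1522]);YAW=-20.1
def S2W(x,y,z):
    a=np.radians(YAW);return np.array([C[0]+np.cos(a)*x-np.sin(a)*y,C[1]+np.sin(a)*x+np.cos(a)*y,z])
def tool(o=None):
    o=o or bot.get_obs();return R.from_euler('xyz',o['tcp_rot'],degrees=True).as_matrix(),np.array(o['ee_pos'])
def shift(P):
    A,p=tool();return (A.T@(np.array(P)-p)*100).round(2)
E
python3 - <<'E'
from h import *
A,p=tool();print(A.round(3))
ang=np.degrees(np.arctan2(A[1,2],A[0,2]));print("jaw azimuth",ang, "y az",np.degrees(np.arctan2(A[1,1],A[0,1])))
print("well",S2W(-.078,-.048,.05),"deck",S2W(-.078,0,.05))
print(shift(S2W(-.078,-.03,.2)))
E
```

```text
[[-0.    -0.94   0.34 ]
 [-0.001  0.34   0.94 ]
 [-1.    -0.    -0.001]]
jaw azimuth 70.12933340112862 y az 160.12933365112403
well [ 0.44125498 -0.17047107  0.05      ] deck [ 0.45775065 -0.12539454  0.05      ]
[  3.13 -47.3  -54.21]
```

Request:
play_rows(
  rows=[
    [[0.2, -4, -4.5], 0, 0],
    [[0.4, -7.5, -8.5], 0, 0],
    [[0.6, -10, -12], 0, 0],
    [[0.8, -13, -15], 0, 0],
    [[1, -15, -18], 0, 0],
    [[1.2, -18, -21], 0, 0],
    [[1.4, -20.5, -24], 0, 0],
    [[1.6, -23, -27], 0, 0],
    [[1.8, -26, -30], 0, 0],
    [[2, -28.5, -33], 0, 0],
    [[2.2, -31, -36], 0, 0],
    [[2.4, -33.5, -38.5], 0, 0],
  ],
)

```text
time: 1.1
ee_pos: [0.3665, 0.0494, 0.2079]
tcp_rot: [-59.4, 90.0, 10.7]
wrist_force: [0.3, 0.7, 0.3]
opening: 0.0001
```

```bash
python3 - <<'E'
from h import *
o=bot.get_obs();print(o['time'],o['q'],o['ee_pos'],o['tcp_rot']);print(shift(S2W(-.078,-.03,.2)))
E
```

```text
1.1 [ 7.67553281e+00 -2.00249881e+01 -1.48774147e+01  9.51155936e+01
  1.70160037e-03  2.75382829e+01] [0.3665386  0.04940713 0.20790405] [-59.41595727  89.96797501  10.72129307]
[  0.79 -14.5  -16.34]
```

Request:
play_rows(
  rows=[
    [[0.2, -3, -3], 0, 0],
    [[0.3, -5.5, -6], 0, 0],
    [[0.5, -8, -9], 0, 0],
    [[0.6, -11, -12.5], 0, 0],
    [[0.7, -13.8, -15.7], 0, 0],
    [[0.7, -13.8, -15.7], 0, 0],
    [[0.7, -13.8, -15.7], 0, 0],
    [[0.7, -13.8, -15.7], 0, 0],
  ],
)

```text
time: 1.77
ee_pos: [0.4427, -0.1429, 0.2005]
tcp_rot: [81.5, 89.9, 151.6]
wrist_force: [-0.6, -0.1, -0.0]
opening: -0.0001
```

```bash
python3 - <<'E'
from h import *
o=bot.get_obs();print(o['time'],o['q'],o['ee_pos'],o['tcp_rot'],o['wrist_force']);print(shift(S2W(-.078,-.03,.2)))
p,d=bot.camera("wrist");cv2.imwrite("pics/w1.png",p);np.save("w1.npy",d);np.save("w1o.npy",o,allow_pickle=True)
E
```

```text
1.7667 [-1.79024704e+01 -7.04861169e+00 -5.19831637e+00  9.19326335e+01
  1.52492188e-02  2.03502741e+00] [ 0.44269497 -0.14292795  0.20045776] [ 81.54261597  89.91626159 151.60510715] [-0.59267148 -0.1280583  -0.03689289]
[ 0.04 -0.81 -0.84]
```

View pics/w1.png

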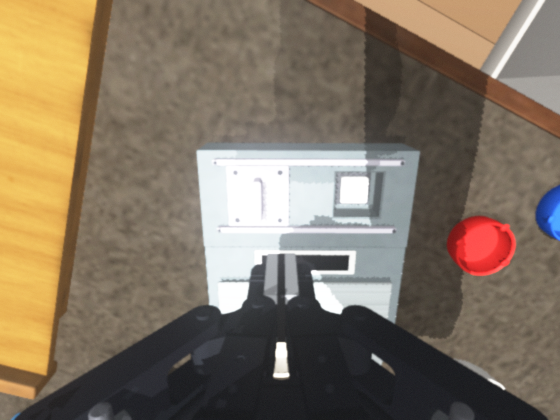

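The wrist view has the robot side at the top. It shows the shutter with its fin at about (262,197) and the power key at (354,190). I'll enlarge it.

```bash
python3 - <<'E'
from h import *
p,d=bot.camera("wrist");o=bot.get_obs();print(o['qd'].round(2) if hasattr(o['qd'],'round') else o['qd'],o['ee_pos'])
cv2.imwrite("pics/w2.png",p);np.save("w2.npy",d);np.save("w2o.npy",o,allow_pickle=True)
crop(p,190,135,240,130,3.3,"pics/w2c.png")
E
```

```text
[ 0.51 -0.57 -0.06 -0.12 -0.11 -0.19] [ 0.44281433 -0.1419597   0.20103254]
```

View pics/w2c.png

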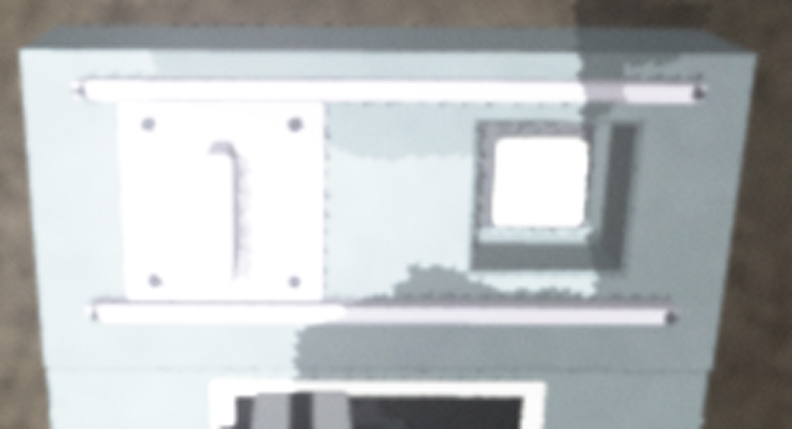

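```bash
python3 - <<'E'
from h import *
o=np.load("w2o.npy",allow_pickle=True).item()
a=np.radians(YAW);Ri=np.array([[np.cos(a),np.sin(a)],[-np.sin(a),np.cos(a)]])
for nm,u,v,z in [("FR corner",20,48,.05),("FL corner",755,52,.05),("well sq",473,122,.05),("sq",638,122,.05),("sq",626,270,.05),("sq",471,268,.05),("key",541,182,.034),
 ("sh",117,103,.055),("sh",323,103,.055),("sh",322,298,.055),("sh",127,298,.055),("s1",148,124,.055),("s2",295,124,.055),("s3",294,281,.055),("s4",155,281,.055),("fin front top",222,145,.074),("fin rear R edge base",236,280,.055)]:
    w=atz("wrist",190+u/3.3,135+v/3.3,z,o);print(nm,w[:2].round(4),(Ri@(w[:2]-C)*1000).round(1))
d=np.load("w2.npy")
for u,v in((258,195),(262,190),(245,195),(276,195),(300,190)):print(u,v,atd("wrist",u,v,d[v,u],o).round(4))
E
```

```text
FR corner [ 0.3853 -0.2021] [-119.7  -96.9]
FL corner [ 0.4541 -0.0144] [-119.6  103. ]
well sq [ 0.4468 -0.0923] [-99.7  27.3]
sq [ 0.4623 -0.0492] [-99.9  73.2]
sq [ 0.5041 -0.0632] [-55.8  74.3]
sq [ 0.4882 -0.1055] [-56.2  29.2]
key [ 0.4757 -0.0774] [-77.6  51.3]
sh [ 0.4076 -0.182 ] [-105.7  -70.4]
sh [ 0.4265 -0.1294] [-105.9  -14.5]
sh [ 0.4804 -0.1487] [-48.7 -14.1]
sh [ 0.4614 -0.2017] [-48.4 -70.4]
s1 [ 0.4158 -0.1763] [-99.9 -62.3]
s2 [ 0.4294 -0.1386] [-100.1  -22.1]
s3 [ 0.4727 -0.1545] [-53.9 -22.2]
s4 [ 0.4592 -0.1921] [-53.7 -62.1]
fin front top [ 0.424  -0.1564] [-99.1 -40.8]
fin rear R edge base [ 0.4668 -0.1701] [-54.1 -38.9]
258 195 [ 0.4377 -0.1611  0.0733]
262 190 [ 0.4391 -0.159   0.0561]
245 195 [ 0.4384 -0.1755  0.0557]
276 195 [ 0.4479 -0.1486  0.0562]
300 190 [ 0.4526 -0.1266  0.0505]
```

```bash
sed -i 's/^C=.*;YAW/C=np.array([.5315,-.151]);YAW/' h.py; python3 - <<'E'
from h import *
print(bot.get_obs()['ee_pos'],shift(S2W(-.078,-.072,.1)),shift(S2W(-.078,-.072,.062)))
A,p=tool();print(np.degrees(np.arctan2(A[1,2],A[0,2])))
E
```

```text
[ 0.44281433 -0.1419597   0.20103254] [10.1  -0.81 -5.01] [13.9  -0.81 -5.01]
70.19206196657981
```

Request:
play_rows(
  rows=[
    [[2, -0.3, -2.5], 0, 0],
    [[4, -0.8, -5], 0, 0],
    [[6.5, -0.8, -5], 0, 0],
    [[8.5, -0.8, -5], 0, 0],
    [[10, -0.8, -5], 0, 0],
    [[10, -0.8, -5], 0, 0],
    [[10, -0.8, -5], 0, 0],
  ],
)

```text
time: 2.45
ee_pos: [0.4334, -0.1915, 0.1011]
tcp_rot: [81.7, 90.0, 151.9]
wrist_force: [0.2, 0.1, -0.1]
opening: 0.0001
```

```bash
python3 - <<'E'
from h import *
o=bot.get_obs();print(o['time'],o['ee_pos'],shift(S2W(-.078,-.072,.062)))
p,d=bot.camera("wrist");cv2.imwrite("pics/w3.png",p)
p2,d=bot.camera("scene");crop(p2,185,180,170,140,4,"pics/s3.png")
E
```

```text
2.45 [ 0.43336699 -0.19153252  0.1011093 ] [ 3.91 -0.02 -0.02]
```

View pics/w3.png

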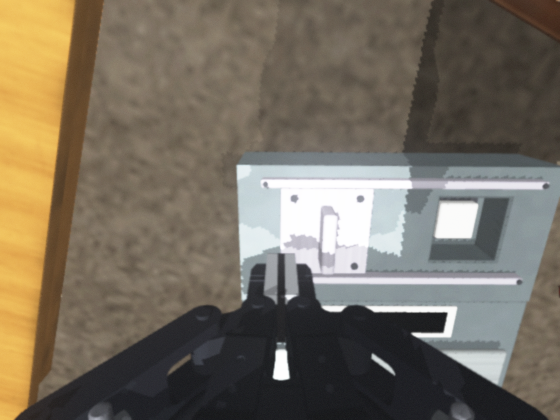

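View pics/s3.png

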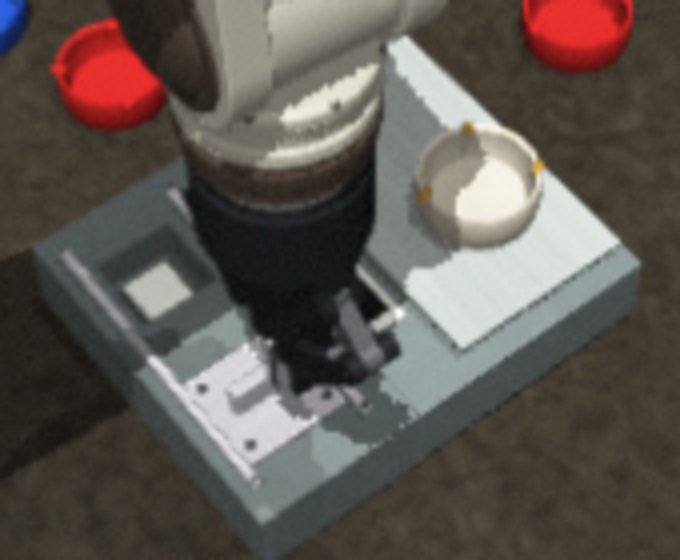

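Request:
play_rows(
  rows=[
    [[1.5, 0, 0], 0, 0],
    [[2.7, 0, 0], 0, 0],
    [[3.5, 0, 0], 0, 0],
    [[3.9, 0, 0], 0, 0],
    [[3.9, 0, 0], 0, 0],
    [[3.9, 0, 0], 0, 0],
  ],
)

```text
time: 3.05
ee_pos: [0.4337, -0.1928, 0.0621]
tcp_rot: [109.5, 90.0, 179.7]
wrist_force: [-0.3, -0.7, 0.5]
opening: 0.0002
```

```bash
python3 - <<'E'
from h import *
o=bot.get_obs();print(o['time'],o['ee_pos'],shift(S2W(-.078,.004,.062)))
p,d=bot.camera("wrist");cv2.imwrite("pics/w4.png",p)
E
```

```text
3.05 [ 0.43367098 -0.19277426  0.06210291] [0.01 0.02 7.69]
```

View pics/w4.png

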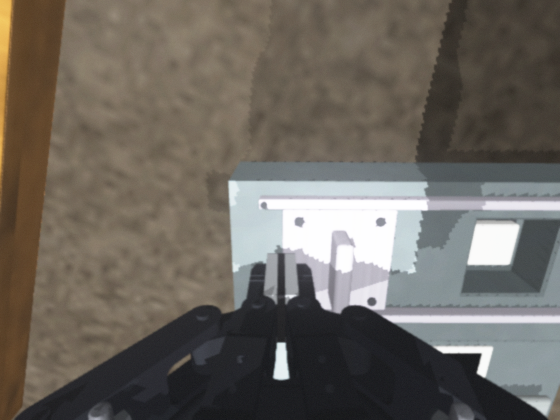

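Request:
play_rows(
  rows=[
    [[0, 0, 0.6], 0, 0],
    [[0, 0, 1.2], 0, 0],
    [[0, 0, 1.8], 0, 0],
    [[0, 0, 2.5], 0, 0],
    [[0, 0, 3.2], 0, 0],
    [[0, 0, 3.9], 0, 0],
    [[0, 0, 4.6], 0, 0],
    [[0, 0, 5.3], 0, 0],
    [[0, 0, 6], 0, 0],
    [[0, 0, 6.7], 0, 0],
    [[0, 0, 7.3], 0, 0],
    [[0, 0, 7.7], 0, 0],
  ],
)

```text
time: 4.1
ee_pos: [0.46, -0.1196, 0.0618]
tcp_rot: [46.6, 90.0, 116.8]
wrist_force: [0.4, -1.5, 1.2]
opening: -0.0
```

Request:
play_rows(
  rows=[
    [[0, 0, 0], 0, 0],
    [[0, 0, -0.5], 0, 0],
    [[0, 0, -1], 0, 0],
    [[-1, 0, -1.5], 0, 0],
    [[-2.5, 0, -2.5], 0, 0],
    [[-4, 0, -4], 0, 0],
    [[-4, 0, -5.2], 0, 0],
    [[-4, 0, -5.2], 0, 0],
  ],
)

```text
time: 4.77
ee_pos: [0.4419, -0.1714, 0.1036]
tcp_rot: [-102.0, 89.9, -32.0]
wrist_force: [-0.0, -1.1, 0.1]
opening: -0.0001
```

```bash
python3 - <<'E'
from h import *
o=bot.get_obs();print(o['time'],o['ee_pos'],shift(S2W(-.078,-.048,.062)))
p,d=bot.camera("wrist");cv2.imwrite("pics/w5.png",p);np.save("w5.npy",d);np.save("w5o.npy",o,allow_pickle=True)
E
```

```text
4.7667 [ 0.44190579 -0.17142627  0.10358013] [4.16 0.1  0.2 ]
```

View pics/w5.png

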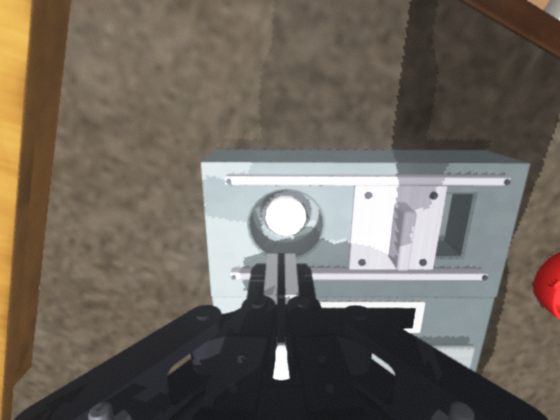

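The shutter now stands left of the well, which is fully open. The key cap is at (287,216) and the rim spans u 249 to 323. Next I'll measure the well centre.

```bash
python3 - <<'E'
from h import *
crop(cv2.imread("pics/w5.png"),195,145,270,160,2.9,"pics/w5c.png")
o=np.load("w5o.npy",allow_pickle=True).item()
print("pred well rim/key px",proj("wrist",[S2W(-.078,-.048,.05),S2W(-.078,-.048,.034)],o), proj("wrist",[S2W(-.078,-.072,.05),S2W(-.078,-.024,.05),S2W(-.102,-.048,.05),S2W(-.054,-.048,.05)],o))
print(proj("wrist",[np.array(o['ee_pos'])],o))
print(atz("wrist",287,216,.034,o),S2W(-.078,-.048,.034))
E
```

```text
pred well rim/key px [[283.96969812 225.6004343 ]
 [283.7839203  216.56742315]] [[246.89501569 225.53022113]
 [321.04702939 225.66691575]
 [284.15040994 190.07681572]
 [283.80139941 258.59742044]]
[[280.84176096 269.6944134 ]]
[ 0.44211978 -0.16703367  0.034     ] [ 0.44175498 -0.16927107  0.034     ]
```

View pics/w5c.png

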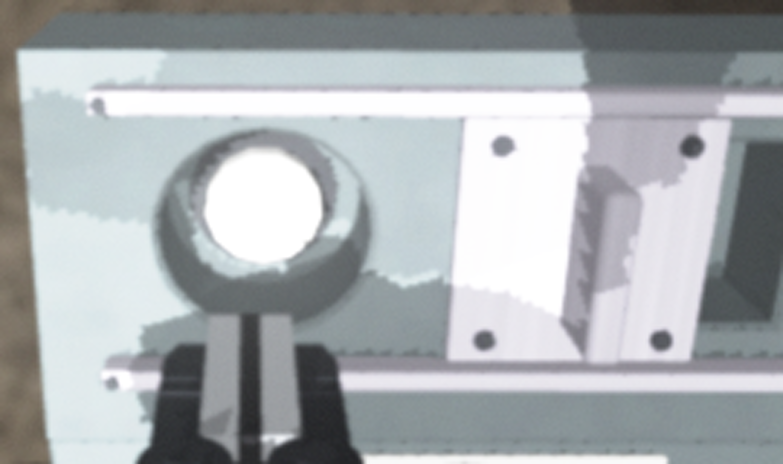

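```bash
python3 - <<'E'
from h import *
print(shift(S2W(-.078,-.047,.038)))
E
```

```text
[6.48 0.06 0.22]
```

Request:
play_rows(
  rows=[
    [[0.5, 0.05, 0.2], 0, 0],
    [[2, 0.05, 0.2], 0, 0],
    [[3.5, 0.05, 0.2], 0, 0],
    [[4.5, 0.05, 0.2], 0, 0],
    [[5.5, 0.05, 0.2], 0, 0],
    [[6.1, 0.05, 0.2], 0, 0],
    [[6.5, 0.05, 0.2], 0, 0],
    [[6.5, 0.05, 0.2], 0, 0],
    [[6.5, 0.05, 0.2], 0, 0],
  ],
)

```text
time: 5.57
ee_pos: [0.4425, -0.1672, 0.0371]
tcp_rot: [-83.4, 90.0, -13.3]
wrist_force: [0.1, -0.1, 0.2]
opening: 0.0001
```

```bash
python3 - <<'E'
from h import *
o=bot.get_obs();print(o['time'],o['ee_pos'],shift(S2W(-.078,-.047,.034)),o['wrist_force'])
p,d=bot.camera("wrist");cv2.imwrite("pics/w6.png",p)
E
```

```text
5.5667 [ 0.44247204 -0.16720577  0.03713912] [ 0.31 -0.   -0.12] [ 0.14805543 -0.11104534  0.20612819]
```

View pics/w6.png

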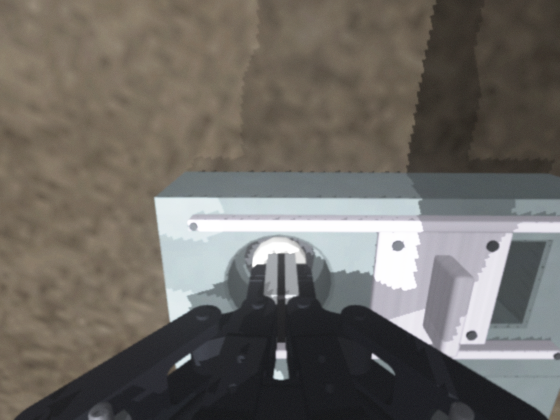

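The fingertips are inside the well, centred over the cap at about (280,250), with no contact force. I'll press in small steps.

Request:
play_rows(
  rows=[
    [[0.2, 0, 0], 0, 0],
    [[0.4, 0, 0], 0, 0],
    [[0.5, 0, 0], 0, 0],
    [[0.5, 0, 0], 0, 0],
  ],
)

```text
time: 5.95
ee_pos: [0.4428, -0.1674, 0.0322]
tcp_rot: [-90.0, 89.9, -19.8]
wrist_force: [1.4, -0.9, 2.9]
opening: 0.0003
```

Request:
play_rows(
  rows=[
    [[0.1, 0, 0], 0, 0],
    [[0.2, 0, 0], 0, 0],
    [[0.2, 0, 0], 0, 0],
  ],
)

```text
time: 6.2
ee_pos: [0.4428, -0.1674, 0.0301]
tcp_rot: [-90.8, 89.9, -20.7]
wrist_force: [2.3, -0.6, 4.1]
opening: -0.0004
```

Request:
play_rows(
  rows=[
    [[0.1, 0, 0], 0, 0],
    [[0.15, 0, 0], 0, 0],
    [[0.15, 0, 0], 0, 0],
  ],
)

```text
time: 6.45
ee_pos: [0.4428, -0.1674, 0.029]
tcp_rot: [-91.3, 89.9, -21.2]
wrist_force: [1.0, -0.7, 6.4]
opening: 0.0001
```

Request:
play_rows(
  rows=[
    [[0.05, 0, 0], 0, 0],
    [[0.1, 0, 0], 0, 0],
    [[0.1, 0, 0], 0, 0],
    [[0.1, 0, 0], 0, 0],
  ],
)

```text
time: 6.78
ee_pos: [0.4428, -0.1674, 0.0288]
tcp_rot: [-91.2, 89.9, -21.1]
wrist_force: [-2.4, 1.1, 15.8]
opening: 0.0002
```

The force rises steeply to 15.8 N while z stays at 0.0288, so the key is on its bottom stop. I'll hold it there for about 1.5 s.

Request:
play_rows(
  rows=[
    [[0, 0, 0], 0, 0],
    [[0, 0, 0], 0, 0],
    [[0, 0, 0], 0, 0],
    [[0, 0, 0], 0, 0],
    [[0, 0, 0], 0, 0],
    [[0, 0, 0], 0, 0],
    [[0, 0, 0], 0, 0],
    [[0, 0, 0], 0, 0],
    [[0, 0, 0], 0, 0],
    [[0, 0, 0], 0, 0],
    [[0, 0, 0], 0, 0],
    [[0, 0, 0], 0, 0],
  ],
)

```text
time: 7.78
ee_pos: [0.4428, -0.1674, 0.0289]
tcp_rot: [-90.6, 89.9, -20.5]
wrist_force: [-1.0, 0.8, 16.2]
opening: -0.0001
```

Request:
play_rows(
  rows=[
    [[0, 0, 0], 0, 0],
    [[0, 0, 0], 0, 0],
    [[0, 0, 0], 0, 0],
    [[0, 0, 0], 0, 0],
    [[0, 0, 0], 0, 0],
    [[0, 0, 0], 0, 0],
  ],
)

```text
time: 8.28
ee_pos: [0.4428, -0.1674, 0.0289]
tcp_rot: [-90.8, 89.9, -20.7]
wrist_force: [-1.3, 0.9, 15.3]
opening: 0.0
```

Request:
play_rows(
  rows=[
    [[-0.5, 0, 0], 0, 0],
    [[-1.2, 0, 0], 0, 0],
    [[-2.2, 0, 0], 0, 0],
    [[-4, 0, 0], 0, 0],
    [[-6, 0, 0], 0, 0],
    [[-8, 0, 0], 0, 0],
    [[-8, 0, 0], 0, 0],
    [[-8, 0, 0], 0, 0],
  ],
)

```text
time: 8.95
ee_pos: [0.4426, -0.1673, 0.1084]
tcp_rot: [-91.4, 89.9, -21.3]
wrist_force: [0.4, -0.1, -0.9]
opening: -0.0002
```

```bash
python3 - <<'E'
from h import *
o=bot.get_obs();print(o['time'],o['ee_pos'],o['wrist_force'],shift(S2W(-.078,.05,.1)))
p,d=bot.camera("wrist");cv2.imwrite("pics/w7.png",p);np.save("w7.npy",d);np.save("w7o.npy",o,allow_pickle=True)
crop(p,190,140,270,160,2.9,"pics/w7c.png")
E
```

```text
8.95 [ 0.44264763 -0.16733074  0.10840389] [ 0.43001419 -0.10631274 -0.88695858] [ 0.84 -0.02  9.59]
```

View pics/w7c.png

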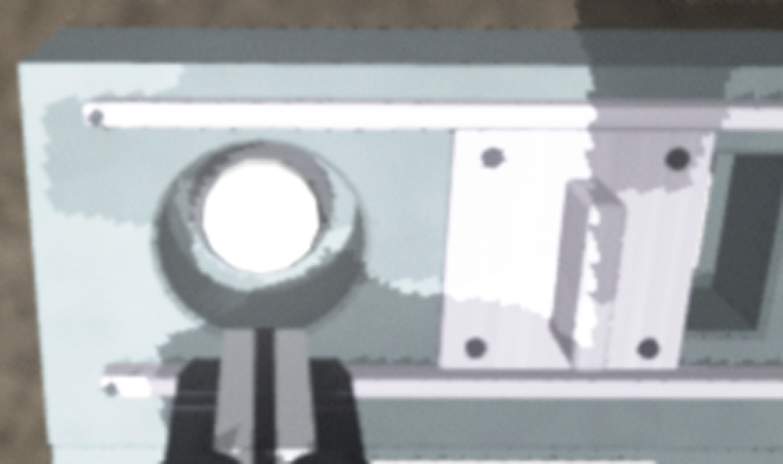

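The key has sprung back up. Next I'll find the fin for the return push.

```bash
python3 - <<'E'
from h import *
o=np.load("w7o.npy",allow_pickle=True).item()
a=np.radians(YAW);Ri=np.array([[np.cos(a),np.sin(a)],[-np.sin(a),np.cos(a)]])
for u,v in((493,158),(677,159),(649,348),(476,348),(453,130),(716,130)):
    w=atz("wrist",190+u/2.9,140+v/2.9,.055,o);print((Ri@(w[:2]-C)*1000).round(1))
w=atz("wrist",190+260/2.9,140+215/2.9,.034,o);print('key',(Ri@(w[:2]-C)*1000).round(1))
print(shift(S2W(-.078,.052,.1)),shift(S2W(-.078,.052,.062)))
E
```

```text
[-100.1    3.6]
[-100.1   43.4]
[-54.1  43.5]
[-54.    3.4]
[-106.4   -5.5]
[-106.6   50.8]
key [-78.7 -46.8]
[ 0.73 -0.07  9.79] [ 4.53 -0.08  9.79]
```

Request:
play_rows(
  rows=[
    [[0, 0, 3], 0, 0],
    [[0, 0, 6], 0, 0],
    [[0, 0, 9.8], 0, 0],
    [[0, 0, 9.8], 0, 0],
    [[1.5, 0, 9.8], 0, 0],
    [[3, 0, 9.8], 0, 0],
    [[4, 0, 9.8], 0, 0],
    [[4.5, 0, 9.8], 0, 0],
    [[4.5, 0, 9.8], 0, 0],
    [[4.5, 0, 9.8], 0, 0],
  ],
)

```text
time: 9.83
ee_pos: [0.4754, -0.0752, 0.0623]
tcp_rot: [99.5, 90.0, 169.6]
wrist_force: [-0.8, 0.0, 0.6]
opening: -0.0001
```

```bash
python3 - <<'E'
from h import *
o=bot.get_obs();print(o['time'],o['ee_pos'],o['wrist_force'],shift(S2W(-.078,-.0295,.062)))
p,d=bot.camera("wrist");cv2.imwrite("pics/w8.png",p)
E
```

```text
9.8333 [ 0.47538287 -0.07523025  0.06229108] [-0.77577379  0.00339391  0.62796194] [ 0.03 -0.04 -8.14]
```

View pics/w8.png

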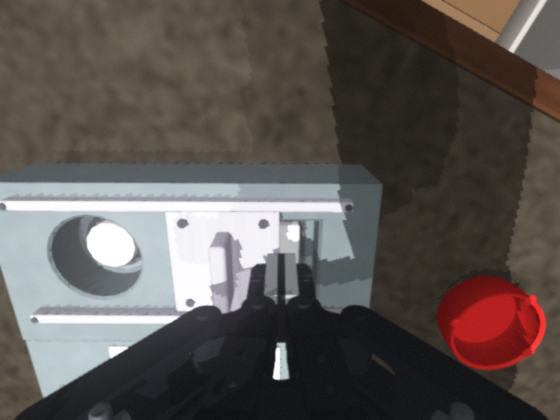

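Request:
play_rows(
  rows=[
    [[0, 0, -0.6], 0, 0],
    [[0, 0, -1.3], 0, 0],
    [[0, 0, -2], 0, 0],
    [[0, 0, -2.8], 0, 0],
    [[0, 0, -3.6], 0, 0],
    [[0, 0, -4.4], 0, 0],
    [[0, 0, -5.2], 0, 0],
    [[0, 0, -6], 0, 0],
    [[0, 0, -6.7], 0, 0],
    [[0, 0, -7.3], 0, 0],
    [[0, 0, -7.6], 0, 0],
    [[0, 0, -7.6], 0, 0],
  ],
)

```text
time: 10.88
ee_pos: [0.4493, -0.1472, 0.0621]
tcp_rot: [121.4, 90.0, -168.5]
wrist_force: [-0.2, -0.0, 0.5]
opening: 0.0001
```

Request:
play_rows(
  rows=[
    [[0, 0, -0.1], 0, 0],
    [[0, 0, -0.2], 0, 0],
    [[0, 0, -0.3], 0, 0],
    [[0, 0, -0.3], 0, 0],
  ],
)

```text
time: 11.22
ee_pos: [0.4486, -0.1491, 0.0621]
tcp_rot: [84.2, 90.0, 154.3]
wrist_force: [0.1, 1.3, -0.3]
opening: 0.0003
```

Request:
play_rows(
  rows=[
    [[0, 0, -0.1], 0, 0],
    [[0, 0, -0.2], 0, 0],
    [[0, 0, -0.2], 0, 0],
  ],
)

```text
time: 11.47
ee_pos: [0.448, -0.1512, 0.0623]
tcp_rot: [97.3, 90.0, 167.4]
wrist_force: [0.4, 1.1, -1.3]
opening: 0.0001
```

Request:
play_rows(
  rows=[
    [[0, 0, -0.1], 0, 0],
    [[0, 0, -0.1], 0, 0],
    [[0, 0, -0.1], 0, 0],
  ],
)

```text
time: 11.72
ee_pos: [0.4478, -0.1518, 0.0623]
tcp_rot: [13.8, 90.0, 84.0]
wrist_force: [1.1, 4.2, -1.6]
opening: 0.0001
```

Request:
play_rows(
  rows=[
    [[0, 0, -0.1], 0, 0],
    [[0, 0, -0.1], 0, 0],
    [[0, 0, -0.1], 0, 0],
  ],
)

```text
time: 11.97
ee_pos: [0.4477, -0.1521, 0.0624]
tcp_rot: [5.0, 89.9, 75.1]
wrist_force: [2.9, 9.3, -0.7]
opening: 0.0001
```

The force climbs to nearly 10 N with almost no motion, so the shutter is at its right-hand stop. I'll back off and retreat.

Request:
play_rows(
  rows=[
    [[0, 0, 0.3], 0, 0],
    [[0, 0, 0.8], 0, 0],
    [[0, 0, 1.2], 0, 0],
    [[-1.5, 0, 1.2], 0, 0],
    [[-3.5, 0, 1.2], 0, 0],
    [[-7, 0, 1.2], 0, 0],
    [[-10.5, 0, 1.2], 0, 0],
    [[-14, 0, 1.2], 0, 0],
    [[-14, 3, 1.2], 0, 0],
    [[-14, 4, 1.2], 0, 0],
    [[-14, 4, 1.2], 0, 0],
  ],
)

```text
time: 12.88
ee_pos: [0.413, -0.1279, 0.2031]
tcp_rot: [-106.9, 89.9, -36.8]
wrist_force: [0.0, 0.0, 0.1]
opening: 0.0002
```

```bash
python3 - <<'E'
from h import *
bot.camera("wrist");o=bot.get_obs();print(o['time'],o['ee_pos'],o['wrist_force'])
p,d=bot.camera("wrist");cv2.imwrite("pics/w9.png",p);np.save("w9o.npy",o,allow_pickle=True)
crop(p,170,110,260,170,3,"pics/w9c.png")
p,d=bot.camera("scene");cv2.imwrite("pics/s9.png",p)
E
```

```text
12.9333 [ 0.41364536 -0.12810043  0.20239392] [-0.66022391 -0.44678801 -0.73953817]
```

View pics/w9c.png

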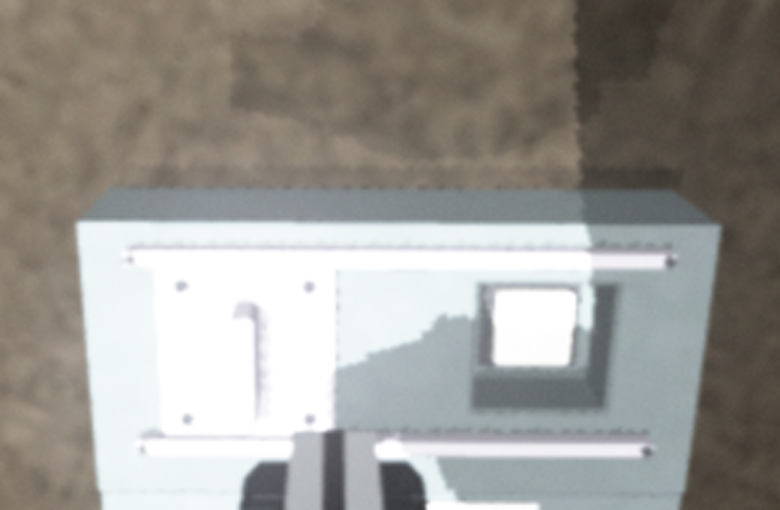

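View pics/s9.png

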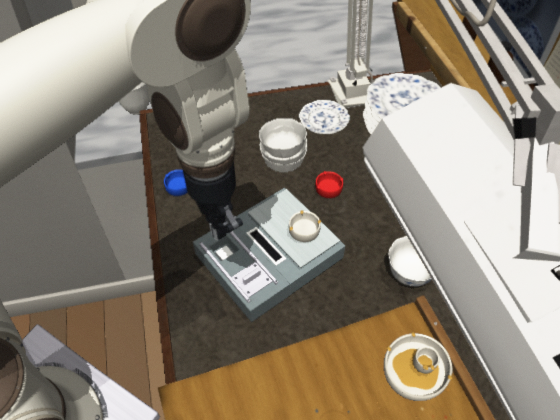

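```bash
python3 - <<'E'
from h import *
o=np.load("w9o.npy",allow_pickle=True).item()
a=np.radians(YAW);Ri=np.array([[np.cos(a),np.sin(a)],[-np.sin(a),np.cos(a)]])
f=lambda u,v,z:(Ri@(atz("wrist",170+u/3,110+v/3,z,o)[:2]-C)*1000)
s=np.mean([f(u,v,.055) for u,v in((181,287),(309,287),(310,419),(187,419))],0)
q=np.mean([f(u,v,.05) for u,v in((474,284),(620,285),(606,410),(470,409))],0)
e=np.mean([f(78,223,.05),f(720,226,.05)],0)
print(s,q,s-q,s-e)
bot.job_done()
E
```

```text
[-77.01861599 -46.38499579] [-77.43413987  49.16990516] [  0.41552388 -95.55490095] [ 41.96417596 -47.97825936]
the job is handed in; nothing more can be done
```

I carried out the whole sequence and handed the job in at about 13 s of the 51 s allowed. No verdict is reported.

- **Shutter opened:** with closed fingertips I pushed the fin to the left until the shutter stood at about 70 mm, so the round well was fully open.
- **Tare key:** I pressed it to its bottom stop. The force rose to about 15–16 N with no further travel. I held it there for about 1.6 s, and the picture afterwards shows the cap back up.
- **Shutter closed:** I pushed it back until it met the right-hand stop, where about 10 N gave almost no motion. The last picture puts it 95.6 mm from the square well's centre and 48.0 mm from the deck's centre line. The nominal figures are 96 and 48 mm, so it is home to within measuring error.

The power key was not touched, nothing was grasped, and the arm ended clear, about 0.2 m above the bench. The last scene picture shows the dish, and the bowls I could see, where they were. The arm hid the bottle in that picture, but I never went near it.

One disagreement: the wrist camera and the fixed cameras differed by about 3 mm sideways on where the scale stood. I aimed between the two, which was well inside the clearance in the well.

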